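Load the punch carousel and index it one click

TASK

Take the red-handled carving punch from the wooden stand and load it into the empty pocket at the carousel's yellow pointer, pressing it down firmly but gently until the stiff seat inside is fully home. Then turn the carousel (its black-capped post serves as the handle) just one click counter-clockwise, seen from above, so that the next empty pocket comes to the pointer. Never press the punch into the carousel with more than 30 N, and leave the other things where they are.

Things in the scene. Friction and masses are not known exactly. Their poses are not given: they have to be found in the camera images.
- punch_red: Carving punch, red handle, upright, tip down in one of the stand's three holes (which one varies). Round steel shank 14 mm in diameter, 50 mm long, with a tapered nose (9 mm at the tip, full width 4 mm up); round handle 26 mm in diameter from 50 to 115 mm above the tip. 80 to 150 g. Origin: centre of the tip; z up along the punch. In the stand its tip is 5 mm above the table.
- stand: Fixed wooden block 56 x 206 x 45 mm with three loose holes (17 mm wide, 40 mm deep) in a row along its own y axis, 75 mm apart, one punch in each. Origin: centre of its underside, on the table.
- changer: Indexing carousel: fixed grey base, yellow pointer at its own -x side (yaw varies). On it turns a wheel with six 40 mm square wooden blocks 78 mm from the axis, 60 degrees apart, tops 80 mm above the table. Four carry punches fixed to the wheel (tops 157 mm high); the one at the pointer and the next one clockwise from it are empty. Origin: on the vertical wheel axis, at table height.
- pocket (a point): Centre of the mouth of the empty pocket that starts at the pointer, level with its block's top (80 mm above the table); turns with the wheel. Round bore 16 mm in diameter with a 3 mm chamfer at the mouth. Its floor is a sliding seat hidden in the bore, 20 to 38 mm below the mouth when up (shimmed differently each time, not measured).
- seat (a joint): Stiff sliding seat at the floor of that pocket (m): 0 up, 0.006 fully home against its hard stop. It slides down under about 8 N and stays wherever it is left; at the stop the force rises steeply. Lost from sight in the bore, it must be felt: about 8 N while it slides, more than 12 N once home. The punch's own weight does not move it.
- carousel (a joint): Angle of the wheel (rad), 0 at the start, growing counter-clockwise seen from above. It rests in clicks 1.047 rad (60 degrees) apart: the detent resists with up to about 0.8 N m (7 N at the post) in the first quarter of a click, and past the half (0.52 rad) pulls on to 1.047. The next clicks beyond feel the same, so do not push on.
- post_top (a point): Centre of the top of the upright turning post fixed to the wheel, 118 mm from the axis, top 138 mm above the table. Black cap 16 mm in diameter, 30 mm tall, on a steel pin 12 mm in diameter that reaches down to an arm 34 mm above the table. Starts 90 degrees clockwise from the pocket. Free all round: grip it from above or push it sideways.
- punch_blue: Carving punch like the red one (same sizes, origin at the tip) but with a blue handle; a bystander in the same stand.
- punch_yellow: Carving punch like the red one (same sizes, origin at the tip) but with a yellow handle; a bystander in the same stand.
- mallet: Carver's wooden mallet standing on its head, 72 mm across, 220 mm tall; a bystander beyond the task's things. Origin: centre of its underside.
- bird: Small green carved bird on a wooden foot, about 100 mm long, 76 mm tall; a bystander.
- shell: Carved wooden scallop dome, 94 mm across, 35 mm tall; a bystander.
- sanding_block: Cork sanding block 100 x 60 x 32 mm; a bystander.
- wax_jar: Jar of wax 72 mm across, 70 mm tall; a bystander.
- brush: Brush lying flat; a bystander.

How it is judged:
By the outcome, as a careful person would: the job done as asked, in the order asked, and still so for the second after the job is handed in, with the robot touching nothing.
It also fails if it takes over 72 s, if anything falls off the work surface, if the arm or the gripper's body presses on something with over 40 N, if the wrist force passes 120 N, or if a joint passes its speed limit or range.

ROBOT

A 6-joint arm with a two-finger parallel gripper is mounted at the origin on the work surface. World frame = base frame: x ahead of the robot, y to its left, z up, the work surface at z = 0. Lengths are in mm, angles in degrees, forces in N, time in s.
With the tool pointing down it reaches from about 350 to 850 mm from the base axis. Payload 8.1 kg.
Tool frame: the origin (TCP) lies midway between the tips of the shut fingers; the grasp point (between the pads) lies 19 mm behind it; z points along the fingers, y is the line along which they close (so a half turn about z gives the same grasp; the last joint's range is limited). The gripper opens to 85 mm and grips with 20 to 120 N. Pads are 22 mm wide; open, the fingers measure 114 mm over their backs; the gripper's body (76 mm by 85 mm) begins 54 mm behind the grasp point. The pads swing forward as they close: fully open they stand 13 mm farther back than shut.
Start: joints at [69.42, 7.471, 85.268, -0, 87.261, -4.893], TCP at [162.213, 577.661, 231.292] pointing down, gripper open.
Joint ranges: [-169.43, 169.43], [-51.17, 129.36], [1.28, 143.12], [-76.62, 256.62], [0, 156.53], [-152.29, 152.29]. Speed limits (degrees/s): [136.94, 136.94, 159.86, 180, 180, 180].

INTERFACE

Orientations are given as [roll, pitch, yaw] about the fixed x, y, z axes, in that order (R = Rz(yaw) Ry(pitch) Rx(roll)).
In Python, from bench import r gives the robot as it stands. The module is installed in compiled form; this text tells all that it offers.
- The arm moves only by the tool jog_arm, never from a script. Its argument "rows" is a list of rows, each a list of 2 entries, a list of its own where there are three numbers: the shift along the tool's x, y, z in mm, then the turn, a rotation vector about the tool's x, y, z in rad. A call has 1 to 10 rows; each row is the pose to reach, as a shift and turn from the pose commanded when the call began, along the tool's axes at that moment; what a row does not reach only later rows make up. A row lasts 1/10 s, in which the tool goes at most 50 mm and 8.59 degrees, less where a joint would pass 70% of its speed; a pose out of reach is approached as far as the arm can. A call with a gripper value outside its range is refused whole. "grip" is the finger opening in mm, from 0 to 85.4, set as the call begins (left out, the last holds). The fingers move at their own pace and stop on an object; "force" is the grip in N (left out, the last holds). Time passes only in rows, so rows that repeat a pose let the fingers close. It gives the time, the measured TCP pose, the force, the opening and the grip force at its end, in the units of the state.
- r.sense(): the state, without advancing time (a new reading comes with each control period).
- r.snapshot(name): name is "scene" or "side" or "wrist"; returns (picture, depth): 400x640x3 uint8, blue, green, red; 400x640 float32, mm along the optical axis (not along the pixel's ray), 0 where there is no reading.
- r.camera_params(name): a dict with "fx", "fy", "cx", "cy" (pixels), "pose" (4x4, takes a point from camera to world coordinates); the wrist camera has in their place "tool_from_camera" (4x4, takes a point from camera to tool coordinates, whose origin is the TCP and whose axes are the flange's). Camera axes: x right, y down, z forward; pixel columns grow to the right and rows downward; lengths in mm; the calibration is good to about 2 mm. A picture is of the moment at which its call begins: read the wrist's pose just before it. camera_params takes no time and is no camera call.
- r.hand_in(): hands the job in; it is judged then, once.
The state is a dict: "time": time; "joint_pos": joint angles; "qd": joint speeds; "joint_efforts": joint torques, N m; "tool_pos": TCP position; "tcp_rot": TCP orientation; "ft_force": force on the tool from outside, world axes, zero at the start; "wrist_torque": the same for the moment, N m; "finger_gap": finger opening in mm; "grip_force": force on a finger pad.
Only numpy, scipy, OpenCV 4.12 (cv2) and the standard library are available. Lean on these libraries where they do the work, as an engineer would, in place of code of your own. Each camera call takes 0.05 s, during which the arm holds its last target. There are 200 camera calls.

## Working session

There is one attempt and no reset: what is moved stays moved. The work goes in short steps, Python scripts to look and compute and a tool call to move; the robot and the scene stay as the last step left them, time stands still between calls to the robot, and variables do not carry over. Pictures are saved under pics/ and viewed, at most 10 in all, crops included, and the job is handed in when it is done.

Besides the shell and the picture viewer there is one more tool, called after ">>>" by a JSON object that holds its "fn" and its "kwargs", one argument or row to a line. jog_arm: Moves the arm, as the interface text tells. Its arguments: {"type":"object","properties":{"rows":{"type":"array"},"grip":{"type":"number"},"force":{"type":"number"}},"required":["rows"]}

```bash
mkdir -p pics; python3 - <<'E'
from bench import r
import cv2,numpy as np
s=r.sense();print(s)
for n in("scene","side","wrist"):
    p,d=r.snapshot(n);cv2.imwrite(f"pics/{n}0.png",p);np.save(f"pics/{n}0.npy",d)
    print(n,r.camera_params(n))
E
```

```text
{'time': 0.0, 'joint_pos': array([ 6.94184805e+01,  7.51487035e+00,  8.53302819e+01, -1.08645954e-03,
        8.72620084e+01, -4.89448441e+00]), 'qd': array([ 0.01445602, -0.05019424, -0.06437894,  0.03653301, -0.04754302,
        0.06982785]), 'joint_efforts': array([ 8.99610186e-04, -5.69396067e+01, -5.00560462e+01,  2.02568253e-04,
        1.44603572e-02,  3.77142158e-05]), 'tool_pos': array([162.03154342, 577.12581761, 230.23730919]), 'tcp_rot': array([-1.79893137e+02, -8.06189173e-03,  1.64313010e+02]), 'ft_force': array([ 0.02781074,  0.16285829, -0.36419387]), 'wrist_torque': array([ 0.0355725 ,  0.02509481, -0.01158016]), 'grip_force': 0.0, 'finger_gap': 85.65670083958673}
scene {'fx': 366.8149682750159, 'fy': 366.8149682750159, 'cx': 320.88030559342315, 'cy': 201.61268960601407, 'pose': array([[ 3.82493244e-01,  6.42425460e-01, -6.64069610e-01,
         1.29553323e+03],
       [ 9.23957783e-01, -2.65194711e-01,  2.75633417e-01,
        -2.97240044e+02],
       [ 9.66176237e-04, -7.19000205e-01, -6.95009189e-01,
         8.82529845e+02],
       [ 0.00000000e+00,  0.00000000e+
[... 276 characters left out ...]
 -5.57595161e-01,  8.21912327e-01,
        -8.28662010e+02],
       [-1.05623615e-02, -8.26795359e-01, -5.62403654e-01,
         7.06324786e+02],
       [ 0.00000000e+00,  0.00000000e+00,  0.00000000e+00,
         1.00000000e+00]])}
wrist {'fx': 322.9944031667995, 'fy': 322.9944031667995, 'cx': 319.45209324158, 'cy': 200.03019533590648, 'tool_from_camera': array([[-6.79749217e-04, -9.64457826e-01, -2.64235955e-01,
         6.52060963e+01],
       [ 9.99999663e-01, -7.77015214e-04,  2.63587956e-04,
        -1.58052194e-01],
       [-4.59534825e-04, -2.64235687e-01,  9.64458029e-01,
        -1.42170354e+02],
       [ 0.00000000e+00,  0.00000000e+00,  0.00000000e+00,
         1.00000000e+00]])}
```

View pics/scene0.png

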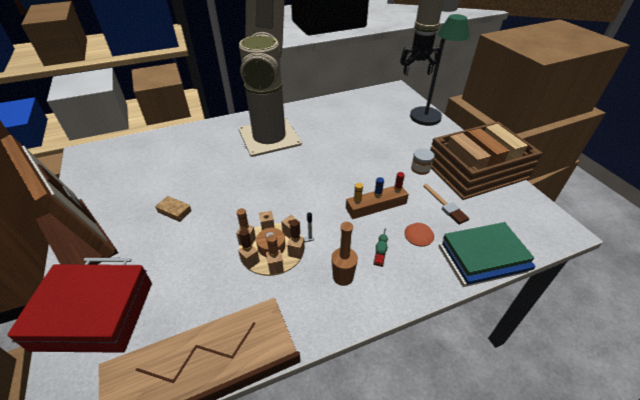

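View pics/side0.png

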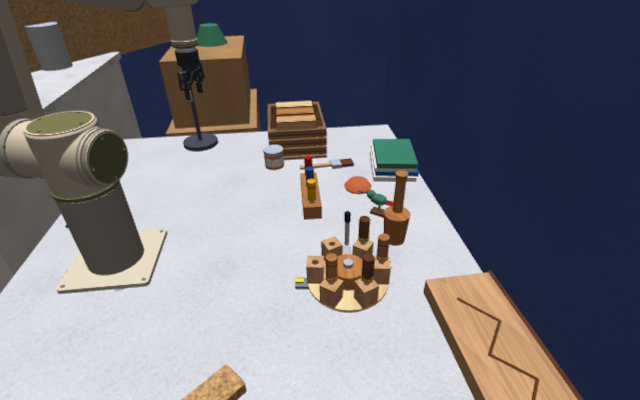

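The scene view shows the red punch top at about (400,175), the carousel at (270,245) and the post cap at (310,216). In the side view, red is at (308,160), the pointer at (300,281), the pointer pocket at (315,262) and the cap at (347,215). I'll localize these from depth, using both cameras.

```bash
cat > h.py <<'E'
import cv2,numpy as np
from bench import r
def cloud(d,c,T):
    v,u=np.mgrid[:400,:640]
    P=np.stack([(u-c['cx'])/c['fx']*d,(v-c['cy'])/c['fy']*d,d],-1)
    return P@T[:3,:3].T+T[:3,3]
def toolT(s):
    from scipy.spatial.transform import Rotation as R
    T=np.eye(4);T[:3,:3]=R.from_euler('xyz',s['tcp_rot'],degrees=True).as_matrix();T[:3,3]=s['tool_pos'];return T
E
python3 - <<'E'
from h import *
for n,rois in (("scene",dict(red=(390,168,412,190),blue=(372,174,388,196),yel=(350,180,368,202),cap=(303,208,318,222))),
  ("side",dict(red=(300,153,318,168),blue=(303,166,318,180),yel=(303,178,320,200),cap=(340,208,354,224),ptr=(292,272,312,290)))):
    p=cv2.imread(f"pics/{n}0.png");d=np.load(f"pics/{n}0.npy");c=r.camera_params(n)
    W=cloud(d,c,c['pose']);h=cv2.cvtColor(p,cv2.COLOR_BGR2HSV)
    H,S,V=h[...,0],h[...,1],h[...,2]
    col=dict(red=((H<8)|(H>172))&(S>170)&(V>70),blue=(H>95)&(H<130)&(S>120),yel=(H>20)&(H<34)&(S>150),cap=V<60,ptr=(H>20)&(H<34)&(S>150))
    for k,(a,b,e,f) in rois.items():
        m=np.zeros(d.shape,bool);m[b:f,a:e]=1;m&=col[k]&(d>0)
        Q=W[m];Q=Q[(Q[:,2]>(5 if k=='ptr' else 55))&(Q[:,2]<200)]
        if len(Q)==0: print(n,k,'none');continue
        print(n,k,len(Q),'mid',((Q.max(0)+Q.min(0))/2).round(),'zmax',Q[:,2].max().round(),'top',Q[Q[:,2]>Q[:,2].max()-5].mean(0).round(1))
    # block tops
    m=(abs(W[...,2]-80)<4)&(np.hypot(W[...,0]-650,W[...,1])<1000)
    m2=np.zeros_like(m);m2[(slice(200,280),slice(230,310)) if n=="scene" else (slice(235,300),slice(295,395))]=1
    nn,l,st,ce=cv2.connectedComponentsWithStats((m&m2).astype('uint8'))
    for i in range(1,nn):
        if st[i,4]>15: print(n,'blk',st[i,4],ce[i].round(),W[l==i].mean(0).round(1))
    z=(p[200:290,225:330] if n=="scene" else p[200:310,285:400]);cv2.imwrite(f"pics/{n}z.png",cv2.resize(z,None,fx=5,fy=5,interpolation=cv2.INTER_CUBIC))
E
```

```text
scene red 22 mid [548. 292. 120.] zmax 123.0 top [547.3 291.7 120.7]
scene blue 79 mid [547. 217.  96.] zmax 123.0 top [545.4 217.3 120.2]
scene yel 17 mid [541. 144. 120.] zmax 123.0 top [542.4 143.1 120.5]
scene cap 35 mid [619. -53. 127.] zmax 140.0 top [618.8 -51.5 137.9]
scene blk 119 [265. 216.] [ 522.6 -158.4   80. ]
scene blk 83 [287. 220.] [ 564.5 -101.9   79.7]
scene blk 35 [250. 229.] [ 554.  -214.5   79.4]
scene blk 17 [238. 231.] [ 549.7 -249.8   79.4]
scene blk 19 [269. 234.] [ 594.4 -169.3   80.2]
scene blk 112 [295. 242.] [ 654.2 -109.2   79.8]
scene blk 121 [247. 252.] [ 635.8 -242.9   80. ]
scene blk 121 [274. 258.] [ 682.5 -181.7   79.9]
side red 57 mid [542. 287. 106.] zmax 122.0 top [540.8 288.8 119.3]
side blue 62 mid [539. 241. 104.] zmax 120.0 top [539.5 214.2 118.6]
side yel 122 mid [537. 168.  94.] zmax 121.0 top [537.9 139.3 118.6]
side cap 51 mid [612. -58. 123.] zmax 138.0 top [612.3 -58.1 136.3]
side ptr 30 mid [ 481. -151.   15.] zmax 19.0 top [ 480.  -153.6   16.8]
side blk 160 [332. 243.] [568.1 -99.8  78.9]
side blk 129 [363. 245.] [ 644.  -116.4   79.1]
side blk 194 [315. 262.] [ 519.6 -161.2   78.9]
side blk 137 [382. 264.] [ 674.  -189.4   79.1]
side blk 61 [348. 262.] [ 596.8 -172.5   78.8]
side blk 181 [331. 285.] [ 547.9 -239.4   79.3]
side blk 174 [366. 286.] [ 623.7 -250.7   79.1]
```

View pics/sidez.png

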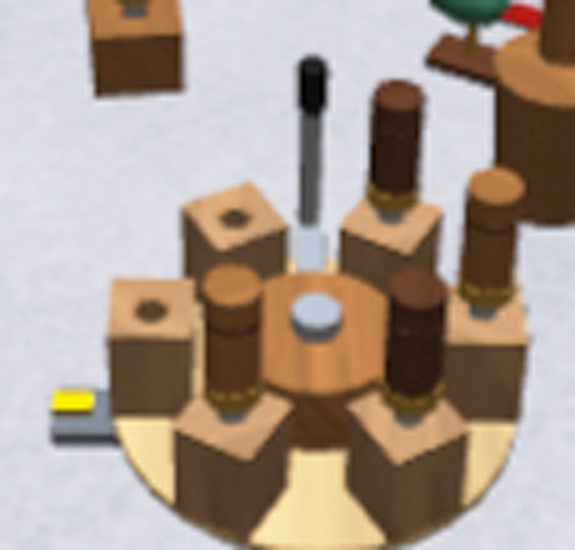

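The side crop confirms the two empty pockets at the pointer and the next one clockwise, with the post free. I'll move above the red punch with the wrist camera to refine.

```bash
cat >> h.py <<'E'
def go(x,y,z,yaw):
    from scipy.spatial.transform import Rotation as R
    s=r.sense();T=toolT(s);A=T[:3,:3]
    B=R.from_euler('xyz',[180,0,yaw],degrees=True).as_matrix()
    print('t',round(s['time'],2),'pos',s['tool_pos'].round(1),'rpy',s['tcp_rot'].round(2),'F',s['ft_force'].round(1),'gap',round(s['finger_gap'],1))
    print('shift',(A.T@(np.array([x,y,z])-s['tool_pos'])).round(1),'turn',R.from_matrix(A.T@B).as_rotvec().round(3))
def wr(tag):
    s=r.sense();T=toolT(s);p,d=r.snapshot('wrist');c=r.camera_params('wrist')
    W=cloud(d,c,T@c['tool_from_camera']);cv2.imwrite(f'pics/{tag}.png',p);np.save(f'pics/{tag}.npy',W);return p,W
E
python3 -c "
from h import *
go(544,290,230,90)"
```

```text
t 0.15 pos [162.1 577.3 230.5] rpy [-1.7992e+02 -1.0000e-02  1.6431e+02] F [ 0.5 -0.1  0.3] gap 85.3
shift [-445.4 -173.3    0.7] turn [-1.000e-03  1.000e-03  1.297e+00]
```

>>> {"fn": "jog_arm", "kwargs": {
  "rows": [
    [[-445, -173, 0], [0, 0, 1.297]],
    [[-445, -173, 0], [0, 0, 1.297]],
    [[-445, -173, 0], [0, 0, 1.297]],
    [[-445, -173, 0], [0, 0, 1.297]],
    [[-445, -173, 0], [0, 0, 1.297]],
    [[-445, -173, 0], [0, 0, 1.297]],
    [[-445, -173, 0], [0, 0, 1.297]],
    [[-445, -173, 0], [0, 0, 1.297]],
    [[-445, -173, 0], [0, 0, 1.297]],
    [[-445, -173, 0], [0, 0, 1.297]]
  ]
}}

```text
time: 1.15
tool_pos: [546.3, 287.7, 230.8]
tcp_rot: [180.0, 0.1, 89.6]
ft_force: [-0.8, 0.7, -0.3]
finger_gap: 85.2
grip_force: 0.0
```

>>> {"fn": "jog_arm", "kwargs": {
  "rows": [
    [[0, 0, 0], [0, 0, 0]],
    [[0, 0, 0], [0, 0, 0]],
    [[0, 0, 0], [0, 0, 0]]
  ]
}}

```text
time: 1.45
tool_pos: [542.9, 291.5, 231.0]
tcp_rot: [-180.0, -0.0, 90.1]
ft_force: [-0.1, 0.0, -0.6]
finger_gap: 85.5
grip_force: 0.0
```

```bash
python3 - <<'E'
from h import *
go(544,290,230,90)
p,W=wr('w1')
h=cv2.cvtColor(p,cv2.COLOR_BGR2HSV);H,S,V=h[...,0],h[...,1],h[...,2]
m=((H<6)|(H>174))&(S>180)&(V>60)&(abs(W[...,2]-120)<4)
u,v=np.where(m)[::-1];print(m.sum(),u.min(),u.max(),v.min(),v.max(),W[m].mean(0),(W[m].max(0)+W[m].min(0))/2,np.ptp(W[m],0))
E
```

```text
t 1.45 pos [542.9 291.5 231. ] rpy [-1.7995e+02 -1.0000e-02  9.0060e+01] F [-0.1  0.  -0.6] gap 85.5
shift [-1.6  1.1  1. ] turn [-0.001 -0.     0.001]
700 304 333 179 208 [543.53822721 293.69243751 119.37560663] [543.55229083 293.4742795  118.82143986] [23.64946218 23.93029467  5.3329254 ]
```

View pics/w1.png

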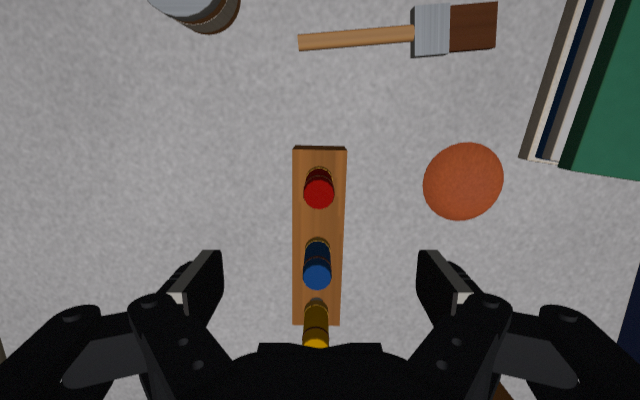

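The wrist view shows the red top centred at about (319,190), which gives (543.5, 293.6, top 119). The scene and side cameras agree within 4 mm. Going down to grasp.

>>> {"fn": "jog_arm", "kwargs": {
  "rows": [
    [[1.5, 0.7, 40], [0, 0, 0]],
    [[1.5, 0.7, 80], [0, 0, 0]],
    [[1.5, 0.7, 115], [0, 0, 0]],
    [[1.5, 0.7, 140], [0, 0, 0]],
    [[1.5, 0.7, 155], [0, 0, 0]],
    [[1.5, 0.7, 164], [0, 0, 0]],
    [[1.5, 0.7, 164], [0, 0, 0]],
    [[1.5, 0.7, 164], [0, 0, 0]]
  ]
}}

```text
time: 2.3
tool_pos: [545.3, 293.0, 68.8]
tcp_rot: [179.9, -0.1, 90.0]
ft_force: [0.0, 0.2, 0.5]
finger_gap: 85.1
grip_force: 0.0
```

>>> {"fn": "jog_arm", "kwargs": {
  "rows": [
    [[0, 0, 0], [0, 0, 0]],
    [[0, 0, 0], [0, 0, 0]],
    [[0, 0, 0], [0, 0, 0]],
    [[0, 0, 0], [0, 0, 0]],
    [[0, 0, 0], [0, 0, 0]],
    [[0, 0, 0], [0, 0, 0]],
    [[0, 0, 0], [0, 0, 0]],
    [[0, 0, 0], [0, 0, 0]],
    [[0, 0, 0], [0, 0, 0]]
  ],
  "grip": 15,
  "force": 60
}}

```text
time: 3.2
tool_pos: [544.5, 292.4, 67.8]
tcp_rot: [-180.0, -0.0, 90.0]
ft_force: [-4.0, -0.8, 5.4]
finger_gap: 24.4
grip_force: 58.3
```

>>> {"fn": "jog_arm", "kwargs": {
  "rows": [
    [[0, 0, -15], [0, 0, 0]],
    [[0, 0, -40], [0, 0, 0]],
    [[0, 0, -75], [0, 0, 0]],
    [[0, 0, -105], [0, 0, 0]],
    [[0, 0, -120], [0, 0, 0]],
    [[0, 0, -120], [0, 0, 0]],
    [[0, 0, -120], [0, 0, 0]]
  ]
}}

```text
time: 3.9
tool_pos: [544.2, 292.1, 186.3]
tcp_rot: [-180.0, 0.0, 90.0]
ft_force: [-0.8, -0.3, -1.4]
finger_gap: 24.6
grip_force: 58.6
```

```bash
python3 - <<'E'
from h import *
go(521,-120,187,80)
p,W=wr('w2')
for n in('scene','side'):
    q,d=r.snapshot(n);cv2.imwrite(f'pics/{n}2.png',q);c=r.camera_params(n);X=cloud(d,c,c['pose'])
    h=cv2.cvtColor(q,cv2.COLOR_BGR2HSV);H,S,V=h[...,0],h[...,1],h[...,2]
    m=((H<6)|(H>174))&(S>170)&(V>60)&(np.hypot(X[...,0]-544,X[...,1]-292)<40)&(X[...,2]>130)
    print(n,m.sum(),X[m].mean(0) if m.any() else '', X[m][:,2].min(),X[m][:,2].max())
    m=(np.hypot(X[...,0]-544,X[...,1]-292)<30)&(X[...,2]>105)&(X[...,2]<160);print(m.sum(),X[m].mean(0),X[m][:,2].min())
cv2.imwrite('pics/w2z.png',p)
E
```

```text
t 3.9 pos [544.2 292.1 186.3] rpy [-1.7995e+02  2.0000e-02  9.0000e+01] F [-0.8 -0.3 -1.4] gap 24.6
shift [-412.1  -23.2   -0.5] turn [-0.001  0.     0.175]
scene 11 [549.26591111 281.27612216 240.30026446] 234.1700930840301 252.57737689020644
35 [548.52859147 288.92326021 143.06529704] 124.33584591167437
side 115 [543.10834607 281.60460541 215.83430906] 184.98882718910693 242.8809258955544
50 [542.59433742 286.46234152 141.37284189] 120.43587963894481
```

View pics/w2.png

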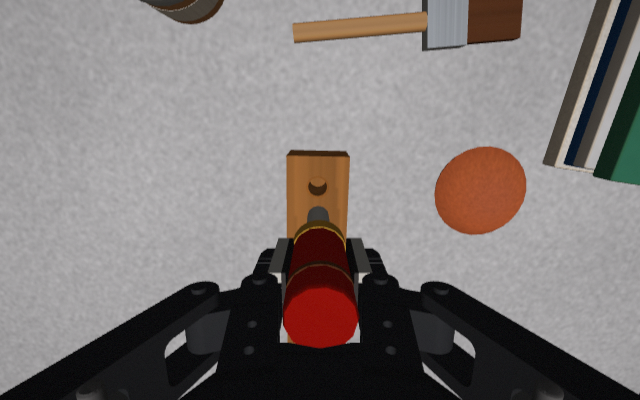

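The punch is held upright and well centred: top at (320,318), tip at about (318,212). I'll move high near the carousel to measure the pocket with the wrist camera.

>>> {"fn": "jog_arm", "kwargs": {
  "rows": [
    [[0, 0, -50], [0, 0, 0]],
    [[0, 0, -76], [0, 0, 0]],
    [[-477, -23, -76], [0, 0, 0.175]],
    [[-477, -23, -76], [0, 0, 0.175]],
    [[-477, -23, -76], [0, 0, 0.175]],
    [[-477, -23, -76], [0, 0, 0.175]],
    [[-477, -23, -76], [0, 0, 0.175]],
    [[-477, -23, -76], [0, 0, 0.175]],
    [[-477, -23, -76], [0, 0, 0.175]],
    [[-477, -23, -76], [0, 0, 0.175]]
  ]
}}

```text
time: 5.05
tool_pos: [524.2, -109.0, 261.7]
tcp_rot: [-179.9, -0.0, 80.0]
ft_force: [0.9, -0.2, -1.5]
finger_gap: 24.8
grip_force: 59.0
```

```bash
python3 - <<'E'
from h import *
go(521,-185,262,80)
E
```

```text
t 5.05 pos [ 524.2 -109.   261.7] rpy [-1.7987e+02 -2.0000e-02  7.9980e+01] F [ 0.9 -0.2 -1.5] gap 24.8
shift [-75.4  10.1  -0.3] turn [-0.002 -0.    -0.   ]
```

>>> {"fn": "jog_arm", "kwargs": {
  "rows": [
    [[-40, 5, 0], [0, 0, 0]],
    [[-75, 10, 0], [0, 0, 0]],
    [[-75, 10, 0], [0, 0, 0]],
    [[-75, 10, 0], [0, 0, 0]],
    [[-75, 10, 0], [0, 0, 0]]
  ]
}}

```text
time: 5.55
tool_pos: [521.9, -181.9, 262.3]
tcp_rot: [-179.9, -0.0, 80.0]
ft_force: [0.2, -0.3, -0.5]
finger_gap: 24.6
grip_force: 59.0
```

```bash
python3 - <<'E'
from h import *
go(521,-185,262,80)
p,W=wr('w3')
cv2.imwrite('pics/w3z.png',cv2.resize(p[80:280,220:420],None,fx=3,fy=3,interpolation=cv2.INTER_CUBIC))
m=abs(W[...,2]-80)<4
nn,l,st,ce=cv2.connectedComponentsWithStats(m.astype('uint8'))
for i in range(1,nn):
    if st[i,4]>150:
        rr=cv2.minAreaRect(W[l==i][:,:2].astype('float32'));print(st[i,4],ce[i].round(1),W[l==i].mean(0).round(1),rr)
E
```

```text
t 5.55 pos [ 521.9 -181.9  262.3] rpy [-1.7991e+02 -5.0000e-02  8.0000e+01] F [ 0.2 -0.3 -0.5] gap 24.6
shift [-3.2 -0.3  0.3] turn [-0.002 -0.001  0.   ]
1654 [352.3  83.8] [569.9 -96.9  79.5] ((569.8201904296875, -97.29146575927734), (40.199214935302734, 39.95066833496094), 22.042688369750977)
1001 [426.3  83.4] [ 639.1 -108.8   79.5] ((646.9469604492188, -108.47079467773438), (40.37922668457031, 40.58107376098633), 51.959861755371094)
923 [462.7 149. ] [ 669.4 -176.9   79.4] ((675.4075317382812, -180.79095458984375), (39.99087142944336, 40.20873260498047), 81.8068618774414)
1394 [313.8 156.2] [ 521.6 -158.1   79.5] ((521.504638671875, -158.58184814453125), (40.084678649902344, 40.113037109375), 81.77204132080078)
427 [390.8 153.9] [ 598.2 -169.2   79.5] ((598.3261108398438, -169.4061737060547), (22.078195571899414, 22.51143455505371), 36.407798767089844)
792 [421.6 212.4] [ 622.8 -236.1   79.5] ((627.2825317382812, -241.5074920654297), (40.12044906616211, 39.35093307495117), 22.369571685791016)
684 [352.3 211. ] [ 551.2 -221.9   79.4] ((550.3973999023438, -230.87901306152344), (40.2375373840332, 40.06032943725586), 51.913726806640625)
```

View pics/w3z.png

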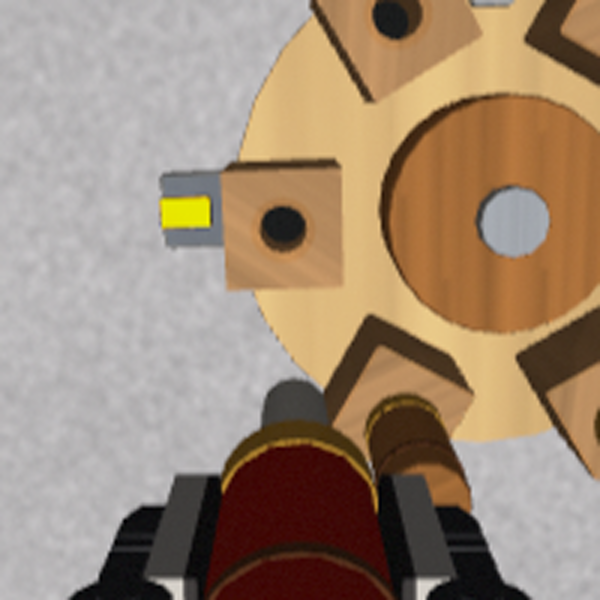

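The wrist crop shows the pocket hole at crop (283,229), giving about (521.5,-158.6). The punch tip is at crop (295,385), about 1 mm off the tool axis. I'll align and descend to just above the mouth.

>>> {"fn": "jog_arm", "kwargs": {
  "rows": [
    [[23.7, -3.5, 0], [0, 0, 0]],
    [[23.7, -3.5, 30], [0, 0, 0]],
    [[23.7, -3.5, 70], [0, 0, 0]],
    [[23.7, -3.5, 95], [0, 0, 0]],
    [[23.7, -3.5, 110], [0, 0, 0]],
    [[23.7, -3.5, 110], [0, 0, 0]],
    [[23.7, -3.5, 110], [0, 0, 0]],
    [[23.7, -3.5, 110], [0, 0, 0]]
  ]
}}

```text
time: 6.4
tool_pos: [524.1, -159.2, 155.5]
tcp_rot: [179.8, 0.0, 80.0]
ft_force: [0.4, 0.5, -0.9]
finger_gap: 25.2
grip_force: 59.0
```

```bash
python3 - <<'E'
from h import *
go(522.6,-158,150,80)
out=[]
p,W=wr('w4');out.append(cv2.resize(p[150:290,250:390],(380,380),interpolation=cv2.INTER_CUBIC))
q,d=r.snapshot('side');out.append(cv2.resize(q[215:295,285:365],(380,380),interpolation=cv2.INTER_CUBIC))
cv2.imwrite('pics/w4z.png',np.hstack(out))
E
```

```text
t 6.4 pos [ 524.1 -159.2  155.5] rpy [1.7981e+02 4.0000e-02 7.9990e+01] F [ 0.4  0.5 -0.9] gap 25.2
shift [ 0.9 -1.7  5.5] turn [ 0.003  0.001 -0.   ]
```

View pics/w4z.png

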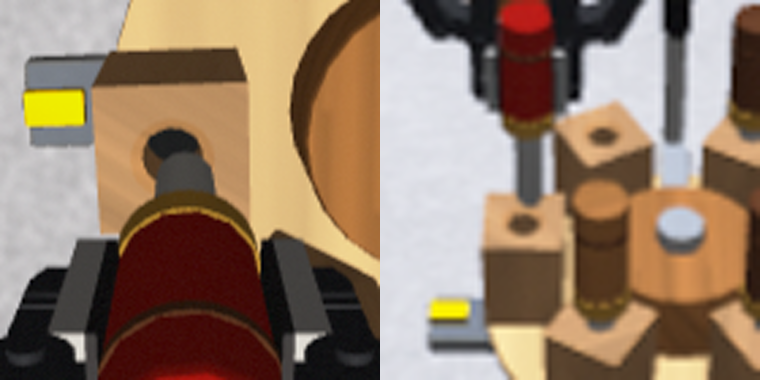

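In the wrist crop the hole centre is at about (172,148), with the tip at (185,170), which is a few mm too far along tool +y. I'll recheck using the block outline from depth.

```bash
python3 - <<'E'
from h import *
p,W=wr('w5')
m=abs(W[...,2]-80)<4
nn,l,st,ce=cv2.connectedComponentsWithStats(m.astype('uint8'))
for i in range(1,nn):
    if st[i,4]>150: print(st[i,4],ce[i].round(1),cv2.minAreaRect(W[l==i][:,:2].astype('float32')))
# dark hole centre in ray-plane z=80, visible upper half
go(522.6,-158,150,80)
c=r.camera_params('wrist');T=toolT(r.sense())@c['tool_from_camera']
def ray(u,v,z):
    d=T[:3,:3]@np.array([(u-c['cx'])/c['fx'],(v-c['cy'])/c['fy'],1]);return T[:3,3]+d*(z-T[2,3])/d[2]
k=140/380
for a,b in((172,148),(145,150),(199,150),(172,128)): print(ray(250+a*k,150+b*k,80 if a==172 else 77).round(1))
print('tip edges',ray(250+157*k,150+185*k,96).round(1),ray(250+213*k,150+185*k,96).round(1))
E
```

```text
2267 [477.4 103.2] ((646.58203125, -108.25330352783203), (40.154052734375, 40.67109298706055), 51.76662063598633)
3480 [369.7 106.2] ((569.9189453125, -97.29751586914062), (40.33498001098633, 40.2379264831543), 21.799640655517578)
2066 [526.5 196.1] ((675.3184204101562, -180.41493225097656), (40.02657699584961, 40.77826690673828), 82.20576477050781)
2115 [311.8 201.5] ((521.3743896484375, -158.34402465820312), (40.53390121459961, 40.12788772583008), 82.17089080810547)
852 [423.3 204.2] ((598.472412109375, -169.3989715576172), (22.942346572875977, 23.146907806396484), 4.054445743560791)
1177 [470.6 275. ] ((627.2625732421875, -241.04652404785156), (40.09740447998047, 39.37915802001953), 21.446247100830078)
t 6.55 pos [ 523.7 -159.3  154.9] rpy [1.7985e+02 3.0000e-02 7.9970e+01] F [-0.1 -0.3 -0.8] gap 24.7
shift [ 1.1 -1.3  4.9] turn [ 0.003  0.001 -0.001]
[ 521.9 -155.1   80. ]
[ 514.6 -155.2   77. ]
[ 528.5 -157.7   77. ]
[ 522.8 -149.9   80. ]
tip edges [ 517.7 -159.1   96. ] [ 531.  -161.5   96. ]
```

>>> {"fn": "jog_arm", "kwargs": {
  "rows": [
    [[0.9, -2.3, 0], [0, 0, 0]],
    [[0.9, -2.3, 4], [0, 0, 0]],
    [[0.9, -2.3, 8], [0, 0, 0]],
    [[0.9, -2.3, 12], [0, 0, 0]],
    [[0.9, -2.3, 14], [0, 0, 0]],
    [[0.9, -2.3, 16], [0, 0, 0]],
    [[0.9, -2.3, 16], [0, 0, 0]],
    [[0.9, -2.3, 16], [0, 0, 0]]
  ]
}}

```text
time: 7.35
tool_pos: [520.7, -157.7, 137.2]
tcp_rot: [-180.0, 0.0, 80.0]
ft_force: [1.2, -0.8, -1.7]
finger_gap: 24.5
grip_force: 58.8
```

>>> {"fn": "jog_arm", "kwargs": {
  "rows": [
    [[0, 0, 1.5], [0, 0, 0]],
    [[0, 0, 3], [0, 0, 0]],
    [[0, 0, 4.5], [0, 0, 0]],
    [[0, 0, 6], [0, 0, 0]],
    [[0, 0, 7], [0, 0, 0]],
    [[0, 0, 8], [0, 0, 0]],
    [[0, 0, 8], [0, 0, 0]]
  ]
}}

```text
time: 8.05
tool_pos: [520.6, -157.6, 129.1]
tcp_rot: [-180.0, -0.0, 80.0]
ft_force: [1.6, -0.9, -1.3]
finger_gap: 24.7
grip_force: 58.8
```

>>> {"fn": "jog_arm", "kwargs": {
  "rows": [
    [[0, 0.6, 1], [0, 0, 0]],
    [[0, 0.6, 2], [0, 0, 0]],
    [[0, 0.6, 3], [0, 0, 0]],
    [[0, 0.6, 4], [0, 0, 0]],
    [[0, 0.6, 5], [0, 0, 0]],
    [[0, 0.6, 5], [0, 0, 0]]
  ]
}}

```text
time: 8.65
tool_pos: [521.1, -157.7, 124.0]
tcp_rot: [-180.0, -0.0, 80.0]
ft_force: [0.2, 0.1, -0.7]
finger_gap: 24.7
grip_force: 58.8
```

>>> {"fn": "jog_arm", "kwargs": {
  "rows": [
    [[0, 0, 1], [0, 0, 0]],
    [[0, 0, 2], [0, 0, 0]],
    [[0, 0, 3], [0, 0, 0]],
    [[0, 0, 3], [0, 0, 0]],
    [[0, 0, 3], [0, 0, 0]]
  ]
}}

```text
time: 9.15
tool_pos: [521.2, -157.7, 121.3]
tcp_rot: [-180.0, 0.0, 80.0]
ft_force: [0.1, -0.3, -1.2]
finger_gap: 24.6
grip_force: 58.8
```

Lateral force is gone, so the punch is well centred. Tip is at about z 58; continuing.

>>> {"fn": "jog_arm", "kwargs": {
  "rows": [
    [[0, 0, 1], [0, 0, 0]],
    [[0, 0, 2], [0, 0, 0]],
    [[0, 0, 3], [0, 0, 0]],
    [[0, 0, 3], [0, 0, 0]],
    [[0, 0, 3], [0, 0, 0]]
  ]
}}

```text
time: 9.65
tool_pos: [521.5, -157.9, 119.2]
tcp_rot: [180.0, 0.0, 80.0]
ft_force: [-2.5, 0.5, 5.0]
finger_gap: 24.8
grip_force: 59.7
```

>>> {"fn": "jog_arm", "kwargs": {
  "rows": [
    [[0, 0, 0.5], [0, 0, 0]],
    [[0, 0, 1], [0, 0, 0]],
    [[0, 0, 1], [0, 0, 0]],
    [[0, 0, 1], [0, 0, 0]]
  ]
}}

```text
time: 10.05
tool_pos: [521.5, -157.9, 118.3]
tcp_rot: [180.0, 0.0, 80.0]
ft_force: [-2.9, 0.0, 6.5]
finger_gap: 24.7
grip_force: 59.7
```

>>> {"fn": "jog_arm", "kwargs": {
  "rows": [
    [[0, 0, 0.5], [0, 0, 0]],
    [[0, 0, 1], [0, 0, 0]],
    [[0, 0, 1.5], [0, 0, 0]],
    [[0, 0, 2], [0, 0, 0]],
    [[0, 0, 2], [0, 0, 0]],
    [[0, 0, 2], [0, 0, 0]]
  ]
}}

```text
time: 10.65
tool_pos: [521.6, -157.9, 116.3]
tcp_rot: [180.0, 0.0, 80.0]
ft_force: [-3.1, 0.6, 6.8]
finger_gap: 24.5
grip_force: 59.7
```

>>> {"fn": "jog_arm", "kwargs": {
  "rows": [
    [[0, 0, 0.5], [0, 0, 0]],
    [[0, 0, 1], [0, 0, 0]],
    [[0, 0, 1], [0, 0, 0]],
    [[0, 0, 1], [0, 0, 0]]
  ]
}}

```text
time: 11.05
tool_pos: [521.5, -157.9, 115.3]
tcp_rot: [180.0, 0.0, 80.0]
ft_force: [-2.8, 0.1, 6.2]
finger_gap: 24.7
grip_force: 59.8
```

>>> {"fn": "jog_arm", "kwargs": {
  "rows": [
    [[0, 0, 0.5], [0, 0, 0]],
    [[0, 0, 1], [0, 0, 0]],
    [[0, 0, 1], [0, 0, 0]],
    [[0, 0, 1], [0, 0, 0]]
  ]
}}

```text
time: 11.45
tool_pos: [521.5, -157.9, 114.3]
tcp_rot: [180.0, 0.0, 80.0]
ft_force: [-3.0, 0.9, 6.2]
finger_gap: 24.7
grip_force: 59.8
```

>>> {"fn": "jog_arm", "kwargs": {
  "rows": [
    [[0, 0, 0.3], [0, 0, 0]],
    [[0, 0, 0.5], [0, 0, 0]],
    [[0, 0, 0.5], [0, 0, 0]],
    [[0, 0, 0.5], [0, 0, 0]]
  ]
}}

```text
time: 11.85
tool_pos: [521.6, -157.9, 114.2]
tcp_rot: [179.9, 0.0, 80.0]
ft_force: [-4.0, 0.4, 8.7]
finger_gap: 24.5
grip_force: 60.2
```

>>> {"fn": "jog_arm", "kwargs": {
  "rows": [
    [[0, 0, 0.4], [0, 0, 0]],
    [[0, 0, 0.8], [0, 0, 0]],
    [[0, 0, 0.8], [0, 0, 0]],
    [[0, 0, 0.8], [0, 0, 0]]
  ]
}}

```text
time: 12.25
tool_pos: [521.8, -158.1, 114.1]
tcp_rot: [179.9, 0.0, 80.0]
ft_force: [-5.4, 0.8, 14.5]
finger_gap: 25.0
grip_force: 61.1
```

>>> {"fn": "jog_arm", "kwargs": {
  "rows": [
    [[0, 0, 0.4], [0, 0, 0]],
    [[0, 0, 0.6], [0, 0, 0]],
    [[0, 0, 0.6], [0, 0, 0]],
    [[0, 0, 0.6], [0, 0, 0]]
  ]
}}

```text
time: 12.65
tool_pos: [521.8, -158.2, 114.0]
tcp_rot: [179.9, 0.0, 80.0]
ft_force: [-8.0, 1.8, 17.2]
finger_gap: 24.3
grip_force: 61.7
```

The seat is home: 18 N with no further travel, after about 6 mm of sliding at 8 N. Relaxing the press, then releasing.

>>> {"fn": "jog_arm", "kwargs": {
  "rows": [
    [[0, 0, -1], [0, 0, 0]],
    [[0, 0, -2], [0, 0, 0]],
    [[0, 0, -2], [0, 0, 0]]
  ]
}}

```text
time: 12.95
tool_pos: [521.5, -158.0, 114.2]
tcp_rot: [180.0, 0.0, 80.0]
ft_force: [-3.8, 1.3, 7.4]
finger_gap: 24.5
grip_force: 59.6
```

>>> {"fn": "jog_arm", "kwargs": {
  "rows": [
    [[0, 0, 0], [0, 0, 0]],
    [[0, 0, 0], [0, 0, 0]],
    [[0, 0, 0], [0, 0, 0]],
    [[0, 0, 0], [0, 0, 0]],
    [[0, 0, 0], [0, 0, 0]],
    [[0, 0, 0], [0, 0, 0]],
    [[0, 0, 0], [0, 0, 0]]
  ],
  "grip": 60
}}

```text
time: 13.65
tool_pos: [521.2, -157.7, 113.3]
tcp_rot: [-180.0, -0.0, 80.0]
ft_force: [-0.9, 0.1, -0.7]
finger_gap: 59.9
grip_force: 0.0
```

>>> {"fn": "jog_arm", "kwargs": {
  "rows": [
    [[0, 0, -20], [0, 0, 0]],
    [[0, 0, -50], [0, 0, 0]],
    [[0, 0, -90], [0, 0, 0]],
    [[0, 0, -120], [0, 0, 0]],
    [[0, 0, -120], [0, 0, 0]],
    [[0, 0, -120], [0, 0, 0]]
  ]
}}

```text
time: 14.25
tool_pos: [521.8, -157.9, 234.3]
tcp_rot: [179.9, 0.0, 80.0]
ft_force: [-0.1, 0.1, -0.2]
finger_gap: 59.6
grip_force: 0.0
```

```bash
python3 - <<'E'
from h import *
go(615.5,-53,235,82)
c=r.camera_params('scene');W=cloud(np.load('pics/scene0.npy'),c,c['pose'])
Q=W[222:285,328:362].reshape(-1,3);Q=Q[Q[:,2]>60];print('mallet',Q.min(0),Q.max(0),np.median(Q,0))
E
```

```text
t 14.25 pos [ 521.8 -157.9  234.3] rpy [1.7988e+02 3.0000e-02 7.9980e+01] F [-0.1  0.1 -0.2] gap 59.6
shift [119.6  74.   -0.7] turn [ 0.002  0.    -0.035]
mallet [ 725.8537204  -297.24004393   60.16657933] [1295.5332313    27.32258572  882.52984523] [771.76612975 -15.51166303  98.15081122]
```

>>> {"fn": "jog_arm", "kwargs": {
  "rows": [
    [[40, 25, 0], [0, 0, -0.035]],
    [[80, 50, 0], [0, 0, -0.035]],
    [[119.6, 74, 0], [0, 0, -0.035]],
    [[119.6, 74, 0], [0, 0, -0.035]],
    [[119.6, 74, 0], [0, 0, -0.035]],
    [[119.6, 74, 0], [0, 0, -0.035]]
  ]
}}

```text
time: 14.85
tool_pos: [614.0, -53.3, 231.9]
tcp_rot: [-179.9, 0.0, 82.0]
ft_force: [-0.6, 0.2, -0.2]
finger_gap: 59.8
grip_force: 0.0
```

```bash
python3 - <<'E'
from h import *
p,W=wr('w6')
m=(abs(W[...,2]-137)<4)&(np.hypot(W[...,0]-615,W[...,1]+54)<25);u,v=np.where(m)[::-1]
print(m.sum(),u.mean(),v.mean(),W[m].mean(0),np.ptp(W[m],0))
m=(abs(W[...,2]-80)<4);nn,l,st,ce=cv2.connectedComponentsWithStats(m.astype('uint8'))
for i in range(1,nn):
    if st[i,4]>300: print(st[i,4],ce[i].round(1),cv2.minAreaRect(W[l==i][:,:2].astype('float32')))
b=p[80:400,200:440];cv2.imwrite('pics/w6z.png',cv2.resize(b,None,fx=1.8,fy=1.8))
go(615.5,-53.5,104,82)
E
```

```text
324 319.9938271604938 200.12654320987653 [615.86899204 -52.03112668 137.01202955] [15.35885971 15.38229173  6.55967353]
1453 [279.8 234.3] ((569.7769775390625, -97.241455078125), (40.682865142822266, 40.519508361816406), 21.643632888793945)
888 [357.6 227.9] ((646.7510375976562, -108.19270324707031), (40.38774871826172, 39.63620376586914), 51.63280487060547)
394 [258.3 296.9] ((534.2747802734375, -159.6971435546875), (41.31266784667969, 14.700955390930176), 81.8073501586914)
385 [319.5 295.5] ((598.8956298828125, -169.155029296875), (22.712024688720703, 23.177122116088867), 37.68289566040039)
301 [380.6 299.6] ((661.905517578125, -180.84735107421875), (35.715614318847656, 12.42283821105957), 81.15552520751953)
310 [285.  338.4] ((557.965087890625, -214.71737670898438), (17.173076629638672, 42.51945495605469), 77.09420013427734)
306 [353.4 338.5] ((624.51171875, -224.361328125), (16.89888572692871, 43.51450729370117), 87.70120239257812)
t 14.9 pos [614.  -53.6 232.4] rpy [-1.7991e+02  2.0000e-02  8.1930e+01] F [ 0.1 -0.9 -0.1] gap 60.2
shift [  0.4   1.7 128.4] turn [-0.002  0.    -0.001]
```

View pics/w6z.png

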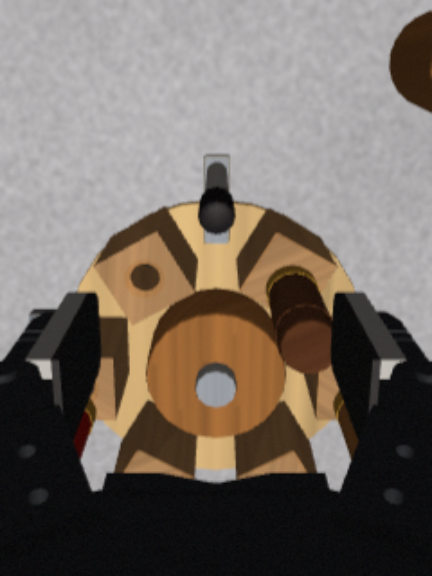

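The crop shows the post cap at (217,212), the red punch sitting in the pointer pocket at lower left, and the next pocket empty. The cap is at (615.6,-52.8); going down to grip it.

>>> {"fn": "jog_arm", "kwargs": {
  "rows": [
    [[0.6, 1.7, 40], [0, 0, 0]],
    [[0.6, 1.7, 80], [0, 0, 0]],
    [[0.6, 1.7, 110], [0, 0, 0]],
    [[0.6, 1.7, 126], [0, 0, 0]],
    [[0.6, 1.7, 126], [0, 0, 0]],
    [[0.6, 1.7, 126], [0, 0, 0]],
    [[0.6, 1.7, 126], [0, 0, 0]]
  ]
}}

```text
time: 15.6
tool_pos: [618.3, -53.0, 110.1]
tcp_rot: [179.8, 0.0, 82.0]
ft_force: [-0.3, 0.6, -0.7]
finger_gap: 60.0
grip_force: 0.0
```

>>> {"fn": "jog_arm", "kwargs": {
  "rows": [
    [[0, 0, 0], [0, 0, 0]],
    [[0, 0, 0], [0, 0, 0]],
    [[0, 0, 0], [0, 0, 0]],
    [[0, 0, 0], [0, 0, 0]],
    [[0, 0, 0], [0, 0, 0]],
    [[0, 0, 0], [0, 0, 0]],
    [[0, 0, 0], [0, 0, 0]]
  ],
  "grip": 5,
  "force": 40
}}

```text
time: 16.3
tool_pos: [617.1, -52.5, 108.3]
tcp_rot: [179.9, -0.0, 82.0]
ft_force: [-2.7, 1.2, 6.1]
finger_gap: 14.7
grip_force: 39.2
```

```bash
python3 - <<'E'
from h import *
go(615,-53,106,82)
C=np.array([598.5,-169.4]);T=toolT(r.sense());p=T[:2,3];A=T[:3,:3]
print(np.hypot(*(p-C)),np.degrees(np.arctan2(*(p-C)[::-1])))
for a in range(3,64,3):
    t=np.radians(a);R=np.array([[np.cos(t),-np.sin(t)],[np.sin(t),np.cos(t)]])
    q=C+R@(p-C);print(a,(A.T@np.r_[q-p,0])[:2].round(1),round(-t,3))
    
E
```

```text
t 16.3 pos [617.1 -52.5 108.3] rpy [179.94  -0.    81.98] F [-2.7  1.2  6.1] gap 14.7
shift [-0.8 -2.   2.3] turn [ 0.001 -0.    -0.   ]
118.39632327625722 80.95411256076832
3 [-0.1 -6.2] -0.052
6 [ -0.4 -12.4] -0.105
9 [ -1.1 -18.5] -0.157
12 [ -2.1 -24.7] -0.209
15 [ -3.5 -30.7] -0.262
18 [ -5.1 -36.7] -0.314
21 [ -7.1 -42.6] -0.367
24 [ -9.4 -48.3] -0.419
27 [-11.9 -54. ] -0.471
30 [-14.8 -59.5] -0.524
33 [-17.9 -64.8] -0.576
36 [-21.4 -70. ] -0.628
39 [-25. -75.] -0.681
42 [-29.  -79.8] -0.733
45 [-33.2 -84.3] -0.785
48 [-37.6 -88.7] -0.838
51 [-42.2 -92.8] -0.89
54 [-47.1 -96.6] -0.942
57 [ -52.1 -100.2] -0.995
60 [ -57.4 -103.6] -1.047
63 [ -62.7 -106.6] -1.1
```

>>> {"fn": "jog_arm", "kwargs": {
  "rows": [
    [[-0.1, -6.2, 0], [0, 0, -0.052]],
    [[-0.4, -12.4, 0], [0, 0, -0.105]],
    [[-1.1, -18.5, 0], [0, 0, -0.157]],
    [[-2.1, -24.7, 0], [0, 0, -0.209]],
    [[-3.5, -30.7, 0], [0, 0, -0.262]],
    [[-5.1, -36.7, 0], [0, 0, -0.314]],
    [[-7.1, -42.6, 0], [0, 0, -0.367]],
    [[-9.4, -48.3, 0], [0, 0, -0.419]],
    [[-11.9, -54, 0], [0, 0, -0.471]],
    [[-14.8, -59.5, 0], [0, 0, -0.524]]
  ]
}}

```text
time: 17.3
tool_pos: [556.7, -58.0, 108.3]
tcp_rot: [179.8, 0.0, 112.1]
ft_force: [1.3, 3.8, 3.9]
finger_gap: 14.6
grip_force: 40.2
```

>>> {"fn": "jog_arm", "kwargs": {
  "rows": [
    [[-0.1, -6.2, 0], [0, 0, -0.052]],
    [[-0.4, -12.4, 0], [0, 0, -0.105]],
    [[-1.1, -18.5, 0], [0, 0, -0.157]],
    [[-2.1, -24.7, 0], [0, 0, -0.209]],
    [[-3.5, -30.7, 0], [0, 0, -0.262]],
    [[-5.1, -36.7, 0], [0, 0, -0.314]],
    [[-7.1, -42.6, 0], [0, 0, -0.367]],
    [[-9.4, -48.3, 0], [0, 0, -0.419]],
    [[-11.9, -54, 0], [0, 0, -0.471]],
    [[-14.8, -59.5, 0], [0, 0, -0.524]]
  ]
}}

```text
time: 18.3
tool_pos: [505.8, -94.3, 108.2]
tcp_rot: [180.0, -0.0, 142.2]
ft_force: [-4.2, 4.7, 8.2]
finger_gap: 14.5
grip_force: 40.7
```

>>> {"fn": "jog_arm", "kwargs": {
  "rows": [
    [[0, 0, 0], [0, 0, 0]],
    [[0, 0, 0], [0, 0, 0]],
    [[0, 0, 0], [0, 0, 0]],
    [[0, 0, 0], [0, 0, 0]]
  ]
}}

```text
time: 18.7
tool_pos: [505.8, -94.2, 108.2]
tcp_rot: [180.0, -0.1, 142.0]
ft_force: [-6.3, 4.1, 10.2]
finger_gap: 14.6
grip_force: 40.8
```

```bash
python3 - <<'E'
from h import *
go(598.5+118*np.cos(np.radians(141.5)),-169.4+118*np.sin(np.radians(141.5)),108,142)
E
```

```text
t 18.7 pos [505.8 -94.2 108.2] rpy [ 1.7998e+02 -6.0000e-02  1.4204e+02] F [-6.3  4.1 10.2] gap 14.6
shift [-1.3 -1.1  0.2] turn [ 0.    -0.001  0.001]
```

Arc done; the post is at about 141°. Releasing and retreating upward.

>>> {"fn": "jog_arm", "kwargs": {
  "rows": [
    [[0, 0, 0], [0, 0, 0]],
    [[0, 0, 0], [0, 0, 0]],
    [[0, 0, 0], [0, 0, 0]],
    [[0, 0, 0], [0, 0, 0]],
    [[0, 0, 0], [0, 0, 0]],
    [[0, 0, 0], [0, 0, 0]]
  ],
  "grip": 50
}}

```text
time: 19.3
tool_pos: [506.1, -94.9, 107.3]
tcp_rot: [-180.0, -0.0, 142.0]
ft_force: [-0.4, 0.2, -0.4]
finger_gap: 49.8
grip_force: 0.0
```

>>> {"fn": "jog_arm", "kwargs": {
  "rows": [
    [[0, 0, -25], [0, 0, 0]],
    [[0, 0, -60], [0, 0, 0]],
    [[0, 0, -100], [0, 0, 0]],
    [[0, 0, -140], [0, 0, 0]],
    [[0, 0, -150], [0, 0, 0]],
    [[0, 0, -150], [0, 0, 0]],
    [[0, 0, -150], [0, 0, 0]],
    [[0, 0, -150], [0, 0, 0]]
  ]
}}

```text
time: 20.1
tool_pos: [505.1, -94.5, 255.0]
tcp_rot: [-179.9, -0.2, 142.0]
ft_force: [-0.5, -0.0, -0.9]
finger_gap: 49.6
grip_force: 0.0
```

```bash
python3 - <<'E'
from h import *
p,W=wr('w7')
m=(abs(W[...,2]-80)<4);nn,l,st,ce=cv2.connectedComponentsWithStats(m.astype('uint8'))
for i in range(1,nn):
    if st[i,4]>300: print(st[i,4],ce[i].round(1),cv2.minAreaRect(W[l==i][:,:2].astype('float32')))
m=(abs(W[...,2]-137)<3)&(np.hypot(W[...,0]-506,W[...,1]+96)<25);print(W[m].mean(0))
q,d=r.snapshot('side');c=r.camera_params('side');X=cloud(d,c,c['pose'])
h=cv2.cvtColor(q,cv2.COLOR_BGR2HSV);H,S,V=h[...,0],h[...,1],h[...,2]
m=((H<6)|(H>174))&(S>170)&(V>60)&(np.hypot(X[...,0]-550,X[...,1]+235)<40);print(m.sum(),X[m][:,2].max(),X[m].mean(0))
cv2.imwrite('pics/s7z.png',cv2.resize(q[140:310,270:420],(600,680))[:600])
E
```

```text
1259 [281.5 228.2] ((521.94384765625, -157.7595977783203), (40.40609359741211, 40.32688903808594), 81.12667083740234)
765 [354.  222.5] ((570.7398071289062, -96.8153305053711), (40.684146881103516, 40.271602630615234), 21.687416076660156)
333 [318.1 286.1] ((598.6176147460938, -169.08175659179688), (23.125499725341797, 22.89972686767578), 2.767303943634033)
649 [284.6 332.1] ((626.6336669921875, -240.0656280517578), (40.727291107177734, 37.238922119140625), 22.056865692138672)
643 [350.1 332.7] ((672.9918212890625, -180.66635131835938), (40.24898910522461, 35.85836410522461), 80.8832015991211)
[506.35945383 -95.46811437 137.09849699]
239 168.009778673465 [ 545.71208584 -238.87937584  148.77393167]
```

View pics/s7z.png

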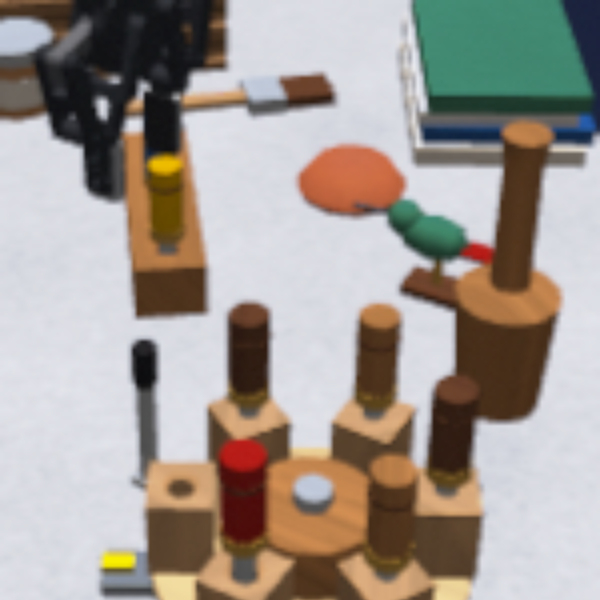

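The crop shows the red punch seated at (243,500), turned one click, and the empty pocket at the pointer (180,490). Everything else is undisturbed.

```bash
python3 -c "
from bench import r
print(r.hand_in())"
```

```text
the job is handed in; nothing more can be done
None
```

The red punch is in the pointer pocket with its seat pressed home at about 18 N, the carousel is turned one click counter-clockwise with the next empty pocket at the pointer, and the job is handed in at about 20 s.

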